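# Clamp a heat sink in the ratchet vise

### The job

Clamp the bare aluminium heat sink in the green ratchet vise: set it down upright between the orange jaw and the green stop, its long side pointing from jaw to jaw and centred across the bed, and let go of it. Then swing the red lever back and forth by its black handle so that the jaw closes notch by notch, until the jaw holds the heat sink with about 50 newtons (30 to 70 is good, and never squeeze it above 90), and let go of the handle. Do the tightening with the lever, not by pushing the jaw, and leave the black heat sink and the other things on the bench where they are.

Things in the scene. Friction and masses are not known exactly. Their poses are not given: they have to be found in the camera images.
- vise: Ratchet-lever vise, fixed to the bench: green base plate 96 x 300 x 12 mm, spanning vise y -185 to 115 mm; origin on the bench. Its +y axis is the clamping direction (from the jaw to the stop), its -x axis is where the lever points at mid-swing (roughly to the robot). 'vise' offsets below are from this origin along these axes.
- bed (a point): Middle of the top of the dark bed the heat sink stands on, 30 mm above the bench, at vise (0, 45) mm; 36 mm wide (vise x). The stop's face lies somewhere from vise y = 82 to 98 mm (set beforehand, not reported, immovable). Jaw and stop reach to 64 mm above the bench. Beside the bed it is open down to two rods at x = +-26 mm, tops at 24 mm.
- jaw: Orange spring jaw plate, 50 mm wide, 8 thick, 30 to 62 mm above the bench; origin on the bench under its clamping face, at vise y = 8 mm at the start. Springs, 4.0 N per mm, carry it before a green carriage block (66 mm wide, free gap 26 mm, can close by 25). The squeeze is the springs' force; it is about zero until the heat sink meets the stop.
- lever: Red lever on the upright axis of wheel and lever; origin on the bench on that axis, its own -x axis points to the handle. Swing angle = vise yaw minus lever yaw: 0 along -x of the vise, growing as the handle moves to +y of the vise; stops at -0.65 and 0.65. Growing drives the wheel (after up to 0.26 rad lost motion); shrinking clicks back freely. It stays where left.
- handle (a point): Middle of the lever's black upright handle, a round post 22 mm in diameter (25 near its top), 64 to 124 mm above the bench, 120 mm from the axis; this point is at 94 mm. The lever arm reaches to 68 mm. It may turn in the grasp. Slow forward push needed here: about 1 N with the jaw free (brief 5 N knocks) plus 0.127 N per N of squeeze on the heat sink.
- pivot (a point): Point on the lever's axis, at vise (0, -120) mm, level with point handle. Around it the ratchet wheel: 84 mm across, 24 teeth, 40 to 50 mm above the bench. Each notch (0.26 rad) drives the carriage and jaw 4.0 mm to +y of the vise. A pawl stops it turning back: after a swing it falls back to the last full notch (up to 16 N of squeeze lost). No release.
- sink_center (a point): Centre of the bare aluminium (silver) finned heat sink, 40 mm wide (its x), 56 mm long (its y, along the fins), 40 mm tall (its z, up), about 0.16 kg (0.11 to 0.22); it stands on the bench on the left or on the right. Grasp it across its 40 mm width. Its long side must lie along the vise's y.
- black_sink_center (a point): Centre of a like heat sink in black, same size, on the other side of the bench; leave it.
- fan: Black case fan 80 x 80 x 25 mm. Bystander, origin at the middle of its underside.
- mouse: Black computer mouse 100 x 58 x 24 mm. Bystander, origin at the middle of its underside.
- phone: Dark phone lying flat, 148 x 71 x 8 mm. Bystander, origin at the middle of its underside.
- screwdriver: Screwdriver with a yellow handle, lying. Bystander, origin at the middle of its underside.
- paste_jar: Small jar, 44 mm across, 45 mm tall. Bystander, origin at the middle of its underside.
- memory: Green memory module lying flat, 133 x 31 x 4 mm. Bystander, origin at the middle of its underside.
- sink: The silver heat sink itself: origin at the middle of its underside, axes as point sink_center.
Mind the look-alikes: they are no part of the job. What is shaped like the sink but purple or turquoise is not meant.

How it is judged:
On the way, in this order (a step that is already met when the one before it is completed fails the run):
1. the silver heat sink stands upright on the bed, let go, within 12 mm of its centre line, long side along the vise within 0.2 rad, the jaw not yet pressing on it (x of sink_center in the frame of vise between -0.012 and 0.012 m and z of sink_center in the frame of vise between 0.045 and 0.055 m and angle between sink_center's own z axis and vertical below 0.12 rad and angle between the y axis of sink_center and the y axis of vise, either way round below 0.2 rad and contact force between the fingers and sink below 0.2 N and contact force between jaw and sink below 3 N), for 0.2 s.
2. the squeeze on the heat sink reaches 30 N while the robot is working the lever (x of sink_center in the frame of vise between -0.012 and 0.012 m and z of sink_center in the frame of vise between 0.045 and 0.055 m and angle between sink_center's own z axis and vertical below 0.12 rad and angle between the y axis of sink_center and the y axis of vise, either way round below 0.2 rad and contact force between jaw and sink above 30 N and contact force between any of the fingers, the arm and lever above 0.5 N), for 0.1 s.
At the end, for the whole second after the job is handed in: The silver heat sink stands upright on the bed (tilt below 0.12 rad, height within 5 mm, centred across the bed within 12 mm, long side along the vise within 0.2 rad), the jaw squeezes it with 30 to 70 N, everything is at rest and released (x of sink_center in the frame of vise between -0.012 and 0.012 m and z of sink_center in the frame of vise between 0.045 and 0.055 m and angle between sink_center's own z axis and vertical below 0.12 rad and angle between the y axis of sink_center and the y axis of vise, either way round below 0.2 rad and contact force between jaw and sink between 30 and 70 N and linear speed of jaw below 0.005 m/s and contact force between the fingers and sink below 0.2 N); the robot touches nothing.
It fails at once if the jaw squeezes the heat sink with more than 90 N (contact force between jaw and sink above 90 N).
It fails at once if the robot pushes the jaw directly (more than 15 N) (contact force between any of the fingers, the arm and jaw above 15 N).
It fails at once if the black heat sink is moved by more than 20 mm (distance of black_sink_center from where it was at the start of the episode above 0.02 m).
It fails at once if a bystander is moved by more than 20 mm (distance of any of fan, mouse, phone, screwdriver, paste_jar, memory from where it was at the start of the episode above 0.02 m).
It also fails if it takes over 72 s, if anything falls off the work surface, if the arm or the gripper's body presses on something with over 40 N, if the wrist force passes 120 N, or if a joint passes its speed limit or range.

### The arm

A 7-joint arm with a two-finger parallel gripper is mounted at the origin on the work surface. World frame = base frame: x ahead of the robot, y to its left, z up, the work surface at z = 0. Lengths are in m, angles in rad, forces in N, time in s.
With the tool pointing down it reaches from about 0.425 to 0.875 m from the base axis. Payload 4.7 kg.
Tool frame: the origin (TCP) lies at the very end of the fingers, on their centre line; the grasp point (between the pads) lies 19 mm behind it; x points along the fingers, y is the direction in which the jaws open and shut, and the axes are right-handed (so a half turn about x gives the same grasp; the last joint's range is limited). The gripper opens to 87 mm and grips with 3 to 60 N. Pads are 19 mm wide; open, the fingers measure 117 mm over their backs; the gripper's body (75 mm by 190 mm) begins 51 mm behind the grasp point.
Start: joints at [1.341, 0.321, -0.07, 1.45, 0.023, 1.371, -0.057], TCP at [0.157, -0.631, 0.223] pointing down, gripper open.
Joint ranges: [-2.86, 2.86], [-0.3, 2.09], [-1.38, 1.24], [0.06, 2.45], [-1.56, 4.7], [0.09, 2.05], [-2.69, 2.69]. Speed limits (rad/s): [2.57, 2.57, 3.14, 3.14, 3.14, 3.14, 3.14].

### API

Orientations are given as a unit quaternion [w, x, y, z].
In Python, from plant import * gives the robot as it stands.
- The arm moves only by the tool drive_tool, never from a script. Its arguments are lists of equal length, an entry for each row: "delta_pos": the shift along the tool's x, y, z as a fraction of full scale, a list of three; "delta_rot": the turn, a rotation vector about the tool's x, y, z as a fraction of full scale, a list of three. A call has exactly 10 rows; each row shifts and turns the commanded pose from where the row before left it, along the tool's axes as they then stand; what a row does not reach is not made up. Full scale, the value 1, is 2 cm for a shift and 180 degrees for a turn. A row lasts 1/12 s, in which the tool goes at most 41.7 mm and 7.16 degrees, less where a joint would pass 70% of its speed; a pose out of reach is approached as far as the arm can. A call with a number of a shift or a turn outside -1 to 1 is refused whole. A call with a gripper value outside its range is refused whole. "hand" is the closure, from 0 (fully open) to 1 (shut), set as the call begins (left out, the last holds). The fingers move at their own pace and stop on an object; "grip_force" is the grip in N (left out, the last holds). Time passes only in rows, so rows that do not move let the fingers close, or fill a call up. It gives the time, the measured TCP pose, the force and the opening at its end, in the units of the state.
- observe(): the state, without advancing time (a new reading comes with each control period).
- camera(name): name is "side" or "top"; returns a dict with "image" (480x640x3 uint8, red, green, blue), "fx", "fy", "cx", "cy" (pixels), "k1" (the pictures are not rectified: a ray, as slopes to the right and down, at radius r is drawn at 1 + k1 r^2 times it, then the intrinsics apply), "position" and "orientation" of the camera in the world. Camera axes: x right, y down, z forward; pixel columns grow to the right and rows downward; lengths in m; the calibration is good to about 2 mm. A picture is of the moment at which its call begins. There is no depth.
- sign_off(): hands the job in, once; it reports no verdict.
The state is a dict: "time": time; "joint_positions": joint angles; "qvel": joint speeds; "effort": joint torques, N m; "position": TCP position; "ee_rot": TCP orientation; "ft_force": force on the tool from outside, world axes, zero at the start; "wrist_torque": the same for the moment, N m; "gripper_width": finger opening in m.
Only numpy, scipy, OpenCV 4.12 (cv2) and the standard library are available. Lean on these libraries where they do the work, as an engineer would, in place of code of your own. Each camera call takes 0.05 s, during which the arm holds its last target. There are 200 camera calls.

## Working session

There is one attempt and no reset: what is moved stays moved. The work goes in short steps, Python scripts to look and compute and a tool call to move; the robot and the scene stay as the last step left them, time stands still between calls to the robot, and variables do not carry over. Pictures are saved under pics/ and viewed, about 8 in all and at most 12, crops included, and the job is handed in when it is done.

Besides the shell and the picture viewer there is one more tool, called after ">>>" in YAML: its name, and indented under it one key for each argument. drive_tool: Moves the arm, as the interface text tells. Its arguments: {"type":"object","properties":{"delta_pos":{"type":"array","items":{"type":"array","items":{"type":"number","minimum":-1,"maximum":1}}},"delta_rot":{"type":"array","items":{"type":"array","items":{"type":"number","minimum":-1,"maximum":1}}},"hand":{"type":"number"},"grip_force":{"type":"number"}},"required":["delta_pos","delta_rot"]}

```bash
mkdir -p pics; ls
python3 - <<'E'
from plant import *
import cv2
o=observe();print({k:(np.round(v,3).tolist() if hasattr(v,'__len__') else v) for k,v in o.items()} if 'np' in globals() else o)
for n in("top","side"):
    c=camera(n);cv2.imwrite(f"pics/{n}0.png",c["image"][:,:,::-1]);print({k:v for k,v in c.items() if k!="image"})
E
```

```text
pics
{'time': 0.0, 'joint_positions': array([ 1.34109953,  0.32180792, -0.07005305,  1.45167341,  0.02261193,
        1.37083772, -0.05689972]), 'qvel': array([ 0.00155953,  0.00026354,  0.00047841,  0.00017363, -0.00048916,
        0.00094459,  0.00117899]), 'effort': array([ 1.25288334e-03, -4.91288495e+01, -4.03160099e-01, -3.12533319e+01,
       -6.40672515e-02,  4.36609774e-02,  1.81496566e-04]), 'position': array([ 0.1566928 , -0.63024546,  0.22147189]), 'ee_rot': array([-0.08530872, -0.70173301, -0.08665716,  0.70198557]), 'ft_force': array([ 0.46636476,  0.13511642, -0.17225568]), 'wrist_torque': array([0.02129594, 0.00979147, 0.02886592]), 'gripper_width': 0.08715782855695801}
{'fx': 474.1944695647906, 'fy': 474.1944695647906, 'cx': 322.5519234370811, 'cy': 236.1965973527282, 'k1': -0.04525795439818689, 'position': array([ 0.51334906, -0.03584396,  1.21542014]), 'orientation': array([-0.01682243,  0.71474205, -0.69901723,  0.01535317])}
{'fx': 595.5374695463878, 'fy': 595.5374695463878, 'cx': 321.646819046845, 'cy': 237.88876475743072, 'k1': 0.02979022943358363, 'position': array([0.17705695, 0.8580598 , 1.0691297 ]), 'orientation': array([ 0.07997524, -0.18196932,  0.90803878, -0.36872306])}
```

View pics/top0.png

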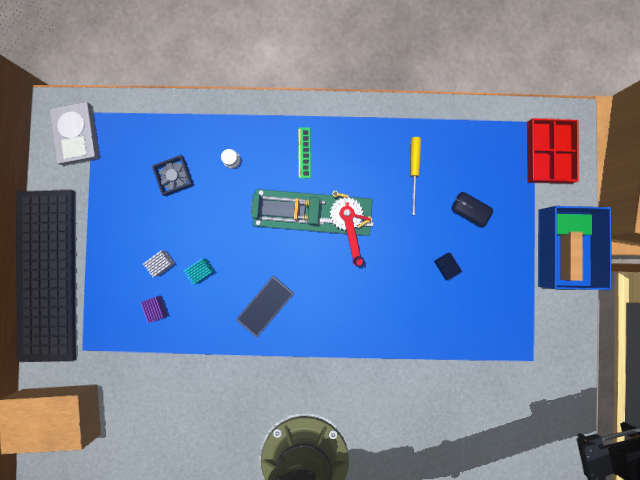

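View pics/side0.png

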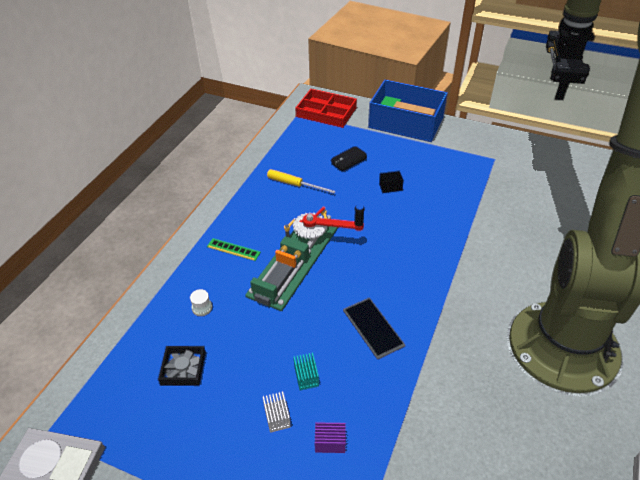

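Top view: the candidates for the sink are silver (158,263), turquoise (200,271), purple (153,309) and black (448,266). I choose the silver one at (158,263). The vise runs from (255,208) to (372,215), with its stop on the left; the handle is at (359,261).

```bash
cat > h.py <<'E'
import numpy as np, cv2
from scipy.spatial.transform import Rotation as R
from plant import *
def cam(c):
    q=np.asarray(c["orientation"]);return R.from_quat(q[[1,2,3,0]]),np.asarray(c["position"])
def p2w(c,uv,z):
    r,p=cam(c);uv=np.atleast_2d(np.asarray(uv,float))
    d=(uv-[c["cx"],c["cy"]])/[c["fx"],c["fy"]];s=d.copy()
    for _ in range(20): s=d/(1+c["k1"]*(s**2).sum(1,keepdims=True))
    w=r.apply(np.c_[s,np.ones(len(s))]);return p+w*((z-p[2])/w[:,2])[:,None]
def w2p(c,X):
    r,p=cam(c);v=r.inv().apply(np.atleast_2d(X)-p);s=v[:,:2]/v[:,2:]
    return s*(1+c["k1"]*(s**2).sum(1,keepdims=True))*[c["fx"],c["fy"]]+[c["cx"],c["cy"]]
def crop(im,x,y,w,h,f): return cv2.resize(im[y:y+h,x:x+w],None,fx=f,fy=f,interpolation=cv2.INTER_CUBIC)
def st():
    o=observe();q=np.asarray(o["ee_rot"]);m=R.from_quat(q[[1,2,3,0]]).as_matrix()
    return o,np.asarray(o["position"]),m
E
python3 - <<'E'
from h import *
t=camera("top");s=camera("side")
a=crop(t["image"],130,235,100,70,4);b=crop(s["image"],250,340,100,70,4);v=crop(t["image"],245,180,133,93,6)
cv2.imwrite("pics/a.png",np.vstack([np.hstack([a,b]),np.zeros((10,800,3),np.uint8)])[:,:,::-1])
cv2.imwrite("pics/v.png",v[:,:,::-1])
print(p2w(t,[[158,263],[448,266]],.04).round(3))
print(p2w(s,[276,405],.04).round(3))
print(p2w(t,[359,261],.124).round(3),p2w(s,[360,208],.124).round(3), p2w(t,[347,212],.07))
E
```

```text
[[ 0.491  0.375  0.04 ]
 [ 0.5   -0.346  0.04 ]]
[[0.487 0.377 0.04 ]]
[[ 0.508 -0.118  0.124]] [[ 0.502 -0.112  0.124]] [[ 0.62549581 -0.09082242  0.07      ]]
```

View pics/a.png

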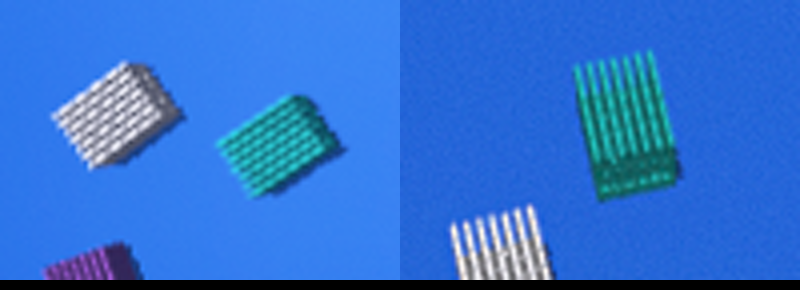

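View pics/v.png

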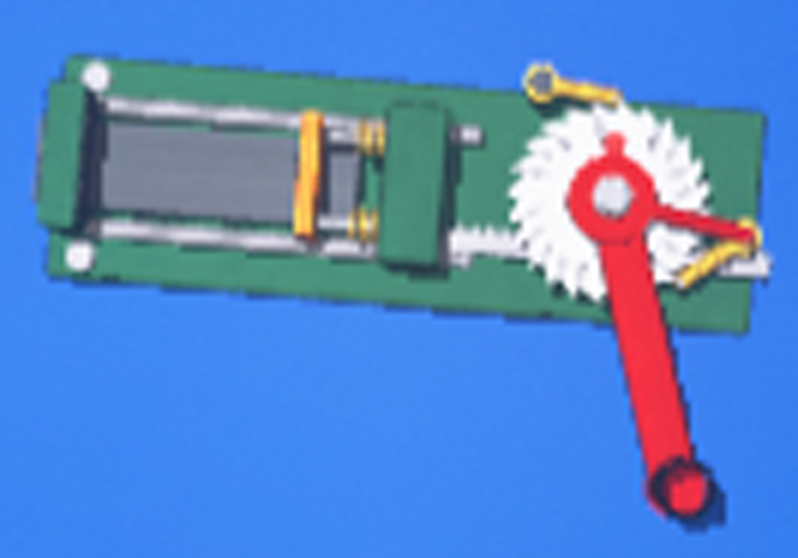

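Crop a: the silver sink's top-face corners in the crop are (52,115), (125,62), (165,115) and (92,168), with the fins running up-right. Crop v: the base-plate corners are about (70,56), (765,112), (748,332) and (48,280). The axis is at (612,195), the handle top at (688,490) and the stop face at about x=95.

```bash
cat > m.py <<'E'
from h import *
t=camera("top")
A=lambda P,x,y,f:np.array(P)/f+[x,y]
S=p2w(t,A([(52,115),(125,62),(165,115),(92,168)],130,235,4)-.4,.04)
print("sink",S.mean(0).round(4),"len",np.linalg.norm(S[0]-S[1]),np.linalg.norm(S[1]-S[2]),"long yaw",np.degrees(np.arctan2(*(S[0]-S[1]+S[3]-S[2])[[1,0]])))
V=p2w(t,A([(70,56),(765,112),(748,332),(48,280)],245,180,6)-.4,.012)
y=(V[0]-V[1]+V[3]-V[2])[:2];y/=np.linalg.norm(y);x=np.array([y[1],-y[0]])
o=V.mean(0)[:2]-y*-.035
print("vise",o,"yaw",np.degrees(np.arctan2(x[1],x[0])),"sizes",np.linalg.norm(V[0]-V[1]),np.linalg.norm(V[1]-V[2]))
f=lambda uv,z:[( (p2w(t,A([uv],245,180,6)-.4,z)[0,:2]-o)@a).round(4) for a in(x,y)]
for n,uv,z in[("axis",(612,195),.07),("handle",(688,490),.124),("stop top",(92,120),.064),("stop top2",(84,220),.064),("jawL1",(302,112),.062),("jawL2",(297,234),.062),("screw1",(97,76),.02),("bedTR",(358,120),.03),("bedBR",(358,225),.03)]: print(n,f(uv,z))
E
python3 m.py
```

```text
sink [0.49   0.3786 0.04  ] len 0.05631084304121436 0.04173270697377921 long yaw 127.24756351149246
vise [0.6310597  0.02917699] yaw -3.180449916004299 sizes 0.29682057920841765 0.09397301031408667
axis [np.float64(0.0008), np.float64(-0.1192)]
handle [np.float64(-0.1155), np.float64(-0.1545)]
stop top [np.float64(0.0156), np.float64(0.0939)]
stop top2 [np.float64(-0.0254), np.float64(0.0937)]
jawL1 [np.float64(0.0256), np.float64(0.009)]
jawL2 [np.float64(-0.0242), np.float64(0.007)]
screw1 [np.float64(0.0393), np.float64(0.0996)]
bedTR [np.float64(0.028), np.float64(-0.0124)]
bedBR [np.float64(-0.016), np.float64(-0.016)]
```

>>> drive_tool:
  delta_pos:
    - [0,-0.04,-1]
    - [0,-0.04,-1]
    - [0,-0.04,-1]
    - [0,-0.04,-1]
    - [0,-0.04,-1]
    - [0,-0.04,-1]
    - [0,-0.04,-1]
    - [0,-0.04,-1]
    - [0,-0.04,-1]
    - [0,-0.04,-1]
  delta_rot:
    - [-0.01,0,0]
    - [-0.01,0,0]
    - [-0.01,0,0]
    - [-0.01,0,0]
    - [-0.01,0,0]
    - [-0.01,0,0]
    - [-0.01,0,0]
    - [-0.01,0,0]
    - [-0.01,0,0]
    - [-0.01,0,0]
  hand: 0
  grip_force: 25

```text
time: 1.08
position: [0.3402, -0.5474, 0.2226]
ee_rot: [-0.196, -0.679, -0.196, 0.679]
ft_force: [-0.6, 0.7, 0.0]
gripper_width: 0.0869
```

>>> drive_tool:
  delta_pos:
    - [0,-0.04,-1]
    - [0,-0.04,-1]
    - [0,-0.04,-1]
    - [0,-0.04,-1]
    - [0,-0.04,-1]
    - [0,-0.04,-1]
    - [0,-0.04,-1]
    - [0,-0.04,-1]
    - [0,-0.04,-1]
    - [0,-0.04,-1]
  delta_rot:
    - [-0.01,0,0]
    - [-0.01,0,0]
    - [-0.01,0,0]
    - [-0.01,0,0]
    - [-0.01,0,0]
    - [-0.01,0,0]
    - [-0.01,0,0]
    - [-0.01,0,0]
    - [-0.01,0,0]
    - [-0.01,0,0]

```text
time: 1.92
position: [0.487, -0.4127, 0.2226]
ee_rot: [-0.3, -0.64, -0.3, 0.64]
ft_force: [0.3, 0.1, 0.5]
gripper_width: 0.0868
```

>>> drive_tool:
  delta_pos:
    - [0,-0.04,-1]
    - [0,-0.04,-1]
    - [0,-0.04,-1]
    - [0,-0.04,-1]
    - [0,-0.04,-1]
    - [0,-0.04,-1]
    - [0,-0.04,-1]
    - [0,-0.04,-1]
    - [0,-0.04,-1]
    - [0,-0.04,-1]
  delta_rot:
    - [-0.01,0,0]
    - [-0.01,0,0]
    - [-0.01,0,0]
    - [-0.01,0,0]
    - [-0.01,0,0]
    - [-0.01,0,0]
    - [-0.01,0,0]
    - [-0.01,0,0]
    - [-0.01,0,0]
    - [-0.01,0,0]

```text
time: 2.75
position: [0.5851, -0.2391, 0.2226]
ee_rot: [-0.396, -0.586, -0.396, 0.586]
ft_force: [-0.5, 0.7, -0.8]
gripper_width: 0.0869
```

>>> drive_tool:
  delta_pos:
    - [0,-0.04,-1]
    - [0,-0.04,-1]
    - [0,-0.04,-1]
    - [0,-0.04,-1]
    - [0,-0.04,-1]
    - [0,-0.04,-1]
    - [0,-0.04,-1]
    - [0,-0.04,-1]
    - [0,-0.04,-1]
    - [0,-0.04,-1]
  delta_rot:
    - [-0.01,0,0]
    - [-0.01,0,0]
    - [-0.01,0,0]
    - [-0.01,0,0]
    - [-0.01,0,0]
    - [-0.01,0,0]
    - [-0.01,0,0]
    - [-0.01,0,0]
    - [-0.01,0,0]
    - [-0.01,0,0]

```text
time: 3.58
position: [0.6247, -0.0438, 0.2225]
ee_rot: [-0.483, -0.516, -0.483, 0.517]
ft_force: [0.4, 0.4, 0.3]
gripper_width: 0.0868
```

>>> drive_tool:
  delta_pos:
    - [0,-0.04,-1]
    - [0,-0.04,-1]
    - [0,-0.04,-1]
    - [0,-0.04,-1]
    - [0,-0.04,-1]
    - [0,-0.04,-1]
    - [0,-0.04,-1]
    - [0,-0.04,-1]
    - [0,-0.04,-1]
    - [0,-0.04,-1]
  delta_rot:
    - [-0.01,0,0]
    - [-0.01,0,0]
    - [-0.01,0,0]
    - [-0.01,0,0]
    - [-0.01,0,0]
    - [-0.01,0,0]
    - [-0.01,0,0]
    - [-0.01,0,0]
    - [-0.01,0,0]
    - [-0.01,0,0]

```text
time: 4.42
position: [0.602, 0.1543, 0.2225]
ee_rot: [0.558, 0.435, 0.558, -0.435]
ft_force: [-0.2, 0.3, 0.1]
gripper_width: 0.0868
```

>>> drive_tool:
  delta_pos:
    - [0.2,-0.04,-1]
    - [0.2,-0.04,-1]
    - [0.2,-0.04,-1]
    - [0.2,-0.04,-1]
    - [0.2,-0.04,-1]
    - [0.2,-0.04,-1]
    - [0.2,-0.04,-1]
    - [0.2,-0.04,-1]
    - [0.2,-0.04,-1]
    - [0.2,-0.04,-1]
  delta_rot:
    - [-0.01,0,0]
    - [-0.01,0,0]
    - [-0.01,0,0]
    - [-0.01,0,0]
    - [-0.01,0,0]
    - [-0.01,0,0]
    - [-0.01,0,0]
    - [-0.01,0,0]
    - [-0.01,0,0]
    - [-0.01,0,0]

```text
time: 5.25
position: [0.5192, 0.3356, 0.1821]
ee_rot: [0.619, 0.342, 0.619, -0.342]
ft_force: [0.5, -0.2, 0.3]
gripper_width: 0.0872
```

```bash
cat >> h.py <<'E'
def go(x,y,z,yawdeg):
    o,p,m=st();d=m.T@(np.array([x,y,z])-p)/.02
    Y=np.radians(yawdeg);yt=np.array([np.cos(Y),np.sin(Y),0]);xt=np.array([0,0,-1.]);T=np.c_[xt,yt,np.cross(xt,yt)]
    print("t",o["time"],"p",p.round(4),"yaw",np.degrees(np.arctan2(m[1,1],m[0,1])).round(2),"delta",d.round(3),"rot",(R.from_matrix(m.T@T).as_rotvec()/np.pi).round(4))
E
python3 -c "
from h import *
go(.49,.3786,.07,37.2)
c=camera('top');a=crop(c['image'],110,220,133,100,3);c=camera('side');b=crop(c['image'],200,310,133,100,3)
cv2.imwrite('pics/b.png',np.hstack([a,b])[:,:,::-1])"
```

```text
t 5.25 p [0.5192 0.3356 0.1821] yaw 32.15 delta [ 5.603 -0.09  -2.597] rot [-0.0281  0.      0.    ]
```

>>> drive_tool:
  delta_pos:
    - [0.7,-0.01,-0.325]
    - [0.7,-0.01,-0.325]
    - [0.7,-0.01,-0.325]
    - [0.7,-0.01,-0.325]
    - [0.7,-0.01,-0.325]
    - [0.7,-0.01,-0.325]
    - [0.7,-0.01,-0.325]
    - [0.7,-0.01,-0.325]
    - [0,0,0]
    - [0,0,0]
  delta_rot:
    - [-0.0035,0,0]
    - [-0.0035,0,0]
    - [-0.0035,0,0]
    - [-0.0035,0,0]
    - [-0.0035,0,0]
    - [-0.0035,0,0]
    - [-0.0035,0,0]
    - [-0.0035,0,0]
    - [0,0,0]
    - [0,0,0]

```text
time: 6.18
position: [0.4888, 0.3762, 0.0695]
ee_rot: [0.633, 0.315, 0.633, -0.316]
ft_force: [-0.5, 0.0, 0.1]
gripper_width: 0.0871
```

```bash
python3 -c "
from h import *
go(.49,.3786,.008,37.2)
c=camera('top');a=crop(c['image'],110,220,100,100,4);c=camera('side');b=crop(c['image'],225,310,100,100,4)
for q in (c,):print(w2p(c,[.49,.3786,.02]))
cv2.imwrite('pics/b.png',np.hstack([a,b])[:,:,::-1])"
```

```text
t 6.1833 p [0.4888 0.3762 0.0695] yaw 37.08 delta [ 3.073  0.124 -0.06 ] rot [-0.0007 -0.0001  0.0006]
[[274.76329686 410.38822151]]
```

View pics/b.png

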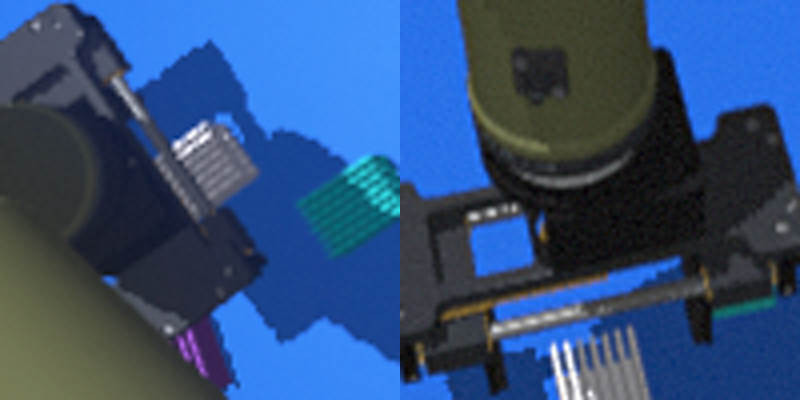

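The fingers at crop (495,370) and (700,325) straddle the silver sink at (600,360), aligned with it, so I descend.

>>> drive_tool:
  delta_pos:
    - [0.5,0.02,-0.01]
    - [0.5,0.02,-0.01]
    - [0.5,0.02,-0.01]
    - [0.5,0.02,-0.01]
    - [0.5,0.02,-0.01]
    - [0.35,0.02,-0.01]
    - [0.2,0,0]
    - [0,0,0]
    - [0,0,0]
    - [0,0,0]
  delta_rot:
    - [0,0,0]
    - [0,0,0]
    - [0,0,0]
    - [0,0,0]
    - [0,0,0]
    - [0,0,0]
    - [0,0,0]
    - [0,0,0]
    - [0,0,0]
    - [0,0,0]

```text
time: 7.12
position: [0.4912, 0.3788, 0.01]
ee_rot: [0.633, 0.316, 0.633, -0.315]
ft_force: [0.5, -0.2, -0.6]
gripper_width: 0.0869
```

>>> drive_tool:
  delta_pos:
    - [0,0,0]
    - [0,0,0]
    - [0,0,0]
    - [0,0,0]
    - [0,0,0]
    - [0,0,0]
    - [0,0,0]
    - [0,0,0]
    - [0,0,0]
    - [0,0,0]
  delta_rot:
    - [0,0,0]
    - [0,0,0]
    - [0,0,0]
    - [0,0,0]
    - [0,0,0]
    - [0,0,0]
    - [0,0,0]
    - [0,0,0]
    - [0,0,0]
    - [0,0,0]
  hand: 1
  grip_force: 25

```text
time: 7.95
position: [0.4906, 0.3782, 0.0095]
ee_rot: [0.633, 0.315, 0.633, -0.316]
ft_force: [-1.2, -1.3, 1.8]
gripper_width: 0.0398
```

>>> drive_tool:
  delta_pos:
    - [-0.5,0,0]
    - [-1,0,0]
    - [-1,0,0]
    - [-1,0,0]
    - [-1,0,0]
    - [-0.5,0,0]
    - [0,0,0]
    - [0,0,0]
    - [0,0,0]
    - [0,0,0]
  delta_rot:
    - [0,0,0]
    - [0,0,0]
    - [0,0,0]
    - [0,0,0]
    - [0,0,0]
    - [0,0,0]
    - [0,0,0]
    - [0,0,0]
    - [0,0,0]
    - [0,0,0]

```text
time: 8.78
position: [0.4903, 0.3776, 0.1079]
ee_rot: [0.632, 0.315, 0.633, -0.316]
ft_force: [0.1, 0.4, -2.7]
gripper_width: 0.0399
```

```bash
python3 -c "
from h import *
P=np.array([.6311,.0292]);a=np.radians(-3.2);X=np.array([np.cos(a),np.sin(a)]);Y=np.array([-X[1],X[0]])
t=P+.049*Y;print(t);go(*t,.1,-3.2)"
```

```text
[0.63383525 0.0781236 ]
t 8.7833 p [0.4903 0.3776 0.1079] yaw 37.01 delta [ 0.403 -3.281 16.279] rot [0.2234 0.0003 0.0008]
```

>>> drive_tool:
  delta_pos:
    - [0,-0.2,0.6]
    - [0,-0.2,1]
    - [0,-0.2,1]
    - [0,-0.2,1]
    - [0,-0.2,1]
    - [0,-0.2,1]
    - [0,-0.2,1]
    - [0,-0.2,1]
    - [0,-0.2,1]
    - [0,-0.2,1]
  delta_rot:
    - [0,0,0]
    - [0,0,0]
    - [0,0,0]
    - [0,0,0]
    - [0,0,0]
    - [0,0,0]
    - [0,0,0]
    - [0,0,0]
    - [0,0,0]
    - [0,0,0]

```text
time: 9.62
position: [0.5747, 0.1987, 0.1087]
ee_rot: [0.632, 0.315, 0.633, -0.316]
ft_force: [-0.2, -0.4, -1.8]
gripper_width: 0.0397
```

>>> drive_tool:
  delta_pos:
    - [0,-0.2,1]
    - [0,-0.2,1]
    - [0,-0.2,1]
    - [0,-0.2,1]
    - [0,-0.2,1]
    - [0,-0.2,1]
    - [0,-0.08,0.7]
    - [0,0,0]
    - [0,0,0]
    - [0,0,0]
  delta_rot:
    - [0,0,0]
    - [0,0,0]
    - [0,0,0]
    - [0,0,0]
    - [0,0,0]
    - [0,0,0]
    - [0,0,0]
    - [0.032,0,0]
    - [0.032,0,0]
    - [0.032,0,0]

```text
time: 10.45
position: [0.6346, 0.0776, 0.1087]
ee_rot: [0.577, 0.408, 0.577, -0.409]
ft_force: [-0.4, 0.1, -2.6]
gripper_width: 0.0397
```

>>> drive_tool:
  delta_pos:
    - [0,0,0]
    - [0,0,0]
    - [0,0,0]
    - [0,0,0]
    - [0,0,0]
    - [0,0,0]
    - [0,0,0]
    - [0,0,0]
    - [0,0,0]
    - [0,0,0]
  delta_rot:
    - [0.032,0,0]
    - [0.032,0,0]
    - [0.032,0,0]
    - [0.031,0,0]
    - [0,0,0]
    - [0,0,0]
    - [0,0,0]
    - [0,0,0]
    - [0,0,0]
    - [0,0,0]

```text
time: 11.28
position: [0.6348, 0.0786, 0.1094]
ee_rot: [-0.486, -0.513, -0.486, 0.513]
ft_force: [-0.2, -0.7, -1.6]
gripper_width: 0.0398
```

```bash
python3 -c "
from h import *
go(.6338,.0781,.06,-3.2)
c=camera('top');a=crop(c['image'],245,160,133,133,3);d=camera('side');b=crop(d['image'],230,170,133,133,3)
cv2.imwrite('pics/c.png',np.hstack([a,b])[:,:,::-1])"
```

```text
t 11.2833 p [0.6348 0.0786 0.1094] yaw -3.09 delta [ 2.472 -0.048  0.029] rot [ 0.0006 -0.      0.    ]
```

View pics/c.png

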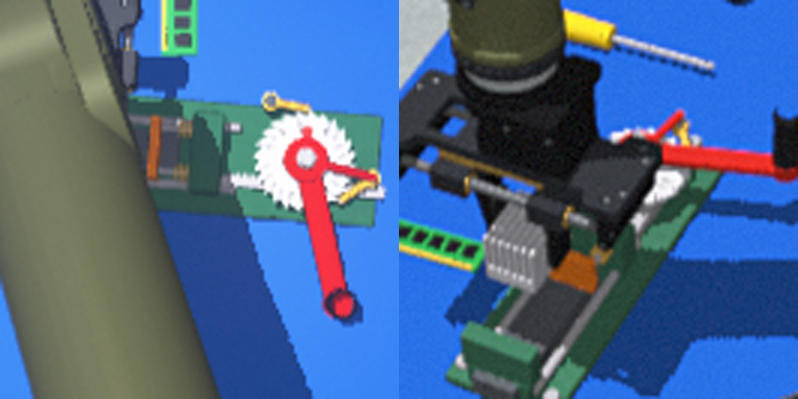

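The side view shows the sink held upright over the bed, at about crop (515,250), between the jaw (575,270) and the stop (500,345). I lower it.

>>> drive_tool:
  delta_pos:
    - [0.5,-0.02,0]
    - [0.5,-0.02,0]
    - [0.5,0,0]
    - [0.5,0,0]
    - [0.5,0,0]
    - [0.4,0,0]
    - [0.25,0,0]
    - [0.15,0,0]
    - [0.15,0,0]
    - [0,0,0]
  delta_rot:
    - [0,0,0]
    - [0,0,0]
    - [0,0,0]
    - [0,0,0]
    - [0,0,0]
    - [0,0,0]
    - [0,0,0]
    - [0,0,0]
    - [0,0,0]
    - [0,0,0]

```text
time: 12.22
position: [0.6339, 0.0787, 0.0401]
ee_rot: [-0.486, -0.513, -0.486, 0.514]
ft_force: [0.1, 0.3, -1.7]
gripper_width: 0.0394
```

>>> drive_tool:
  delta_pos:
    - [0.05,0,0]
    - [0,0,0]
    - [0,0,0]
    - [0,0,0]
    - [0,0,0]
    - [0,0,0]
    - [0,0,0]
    - [0,0,0]
    - [0,0,0]
    - [0,0,0]
  delta_rot:
    - [0,0,0]
    - [0,0,0]
    - [0,0,0]
    - [0,0,0]
    - [0,0,0]
    - [0,0,0]
    - [0,0,0]
    - [0,0,0]
    - [0,0,0]
    - [0,0,0]

```text
time: 13.05
position: [0.634, 0.0787, 0.0395]
ee_rot: [-0.486, -0.513, -0.486, 0.513]
ft_force: [-1.1, -0.0, -1.8]
gripper_width: 0.04
```

>>> drive_tool:
  delta_pos:
    - [0,0,0]
    - [0,0,0]
    - [0,0,0]
    - [0,0,0]
    - [0,0,0]
    - [-0.3,0,0]
    - [-0.7,0,0]
    - [-1,0,0]
    - [-1,0,0]
    - [-1,0,0]
  delta_rot:
    - [0,0,0]
    - [0,0,0]
    - [0,0,0]
    - [0,0,0]
    - [0,0,0]
    - [0,0,0]
    - [0,0,0]
    - [0,0,0]
    - [0,0,0]
    - [0,0,0]
  hand: 0

```text
time: 13.88
position: [0.6343, 0.0789, 0.1218]
ee_rot: [0.486, 0.514, 0.486, -0.513]
ft_force: [0.8, 0.4, 0.6]
gripper_width: 0.0863
```

>>> drive_tool:
  delta_pos:
    - [-1,0,0]
    - [-1,0,0]
    - [-0.5,-1,0]
    - [0,-1,0]
    - [0,-1,0]
    - [0,-1,0]
    - [0,-1,0]
    - [0,-0.6,0]
    - [0,0,0]
    - [0,0,0]
  delta_rot:
    - [0,0,0]
    - [0,0,0]
    - [0,0,0]
    - [0,0,0]
    - [0,0,0]
    - [0,0,0]
    - [0,0,0]
    - [0,0,0]
    - [0,0,0]
    - [0,0,0]

```text
time: 14.72
position: [0.5227, 0.0848, 0.171]
ee_rot: [0.487, 0.514, 0.485, -0.513]
ft_force: [-0.1, -0.2, 1.0]
gripper_width: 0.0871
```

```bash
python3 -c "
from h import *
go(.5,-.12,.2,-3.2)
c=camera('top');a=crop(c['image'],245,175,133,100,3);d=camera('side');b=crop(d['image'],230,200,133,100,3)
cv2.imwrite('pics/d.png',np.hstack([a,b])[:,:,::-1])"
```

```text
t 14.7167 p [0.5227 0.0848 0.171 ] yaw -3.12 delta [-1.443 -0.571 10.29 ] rot [ 0.0005  0.0003 -0.0009]
```

View pics/d.png

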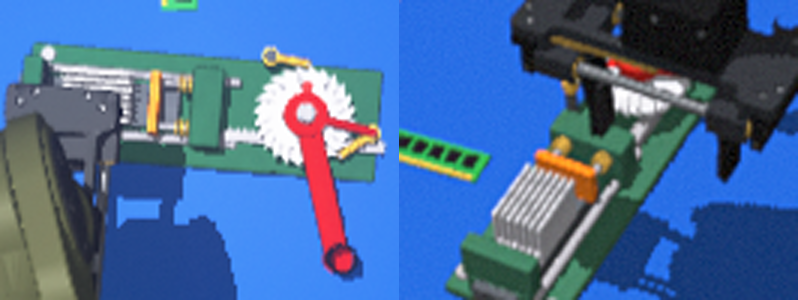

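Sink upright on the bed between the jaw (155,100) and the stop (30,75), released. Handle at crop (341,260). Next I go to the handle, turning the tool so its jaws open along the vise's y.

>>> drive_tool:
  delta_pos:
    - [0,0,1]
    - [0,0,1]
    - [0,-0.03,1]
    - [0,-0.03,1]
    - [0,-0.03,1]
    - [0,-0.03,1]
    - [0,-0.03,1]
    - [0,-0.03,1]
    - [0,-0.03,1]
    - [0,-0.03,1]
  delta_rot:
    - [0,0,0]
    - [0,0,0]
    - [0,0,0]
    - [0,0,0]
    - [0,0,0]
    - [0,0,0]
    - [0,0,0]
    - [0,0,0]
    - [0,0,0]
    - [0,0,0]

```text
time: 15.65
position: [0.5072, -0.1159, 0.1697]
ee_rot: [0.486, 0.514, 0.486, -0.513]
ft_force: [0.6, 0.8, -0.0]
gripper_width: 0.0873
```

>>> drive_tool:
  delta_pos:
    - [0,0,0]
    - [0,0,0]
    - [0,0,0]
    - [0,0,0]
    - [0,0,0]
    - [0,0,0]
    - [0,0,0]
    - [0,0,0]
    - [0,0,0]
    - [0,0,0]
  delta_rot:
    - [0.038,0,0]
    - [0.038,0,0]
    - [0.038,0,0]
    - [0.038,0,0]
    - [0.038,0,0]
    - [0.038,0,0]
    - [0.038,0,0]
    - [0.038,0,0]
    - [0.038,0,0]
    - [0.038,0,0]

```text
time: 16.48
position: [0.5074, -0.1149, 0.1695]
ee_rot: [0.111, 0.698, 0.112, -0.698]
ft_force: [-0.1, -0.0, 0.2]
gripper_width: 0.0871
```

>>> drive_tool:
  delta_pos:
    - [0,0,0]
    - [0,0,0]
    - [0,0,0]
    - [0.2,0,0]
    - [0.4,0,0]
    - [0.4,0,0]
    - [0.2,0,0]
    - [0,0,0]
    - [0,0,0]
    - [0,0,0]
  delta_rot:
    - [0.038,0,0]
    - [0.038,0,0]
    - [0.038,0,0]
    - [0.006,0,0]
    - [0,0,0]
    - [0,0,0]
    - [0,0,0]
    - [0,0,0]
    - [0,0,0]
    - [0,0,0]

```text
time: 17.32
position: [0.5066, -0.1146, 0.1456]
ee_rot: [-0.019, 0.707, -0.019, -0.707]
ft_force: [0.4, 0.2, -0.3]
gripper_width: 0.0867
```

```bash
python3 -c "
from h import *
go(.507,-.118,.077,-93.2);print(observe()['joint_positions'])
c=camera('top');a=crop(c['image'],290,175,133,133,3);d=camera('side');b=crop(d['image'],290,150,133,133,3)
print(w2p(d,[.507,-.118,.124]),w2p(c,[.507,-.118,.124]))
cv2.imwrite('pics/e.png',np.hstack([a,b])[:,:,::-1])"
```

```text
t 17.3167 p [ 0.5066 -0.1146  0.1456] yaw -93.1 delta [ 3.43   0.167 -0.028] rot [ 0.0006 -0.0001 -0.    ]
[ 0.60270411  0.12377708 -0.45933075  1.85833917  0.05942827  1.17266214
 -1.50152238]
[[358.70681752 205.74384889]] [[358.96149224 261.35251508]]
```

View pics/e.png

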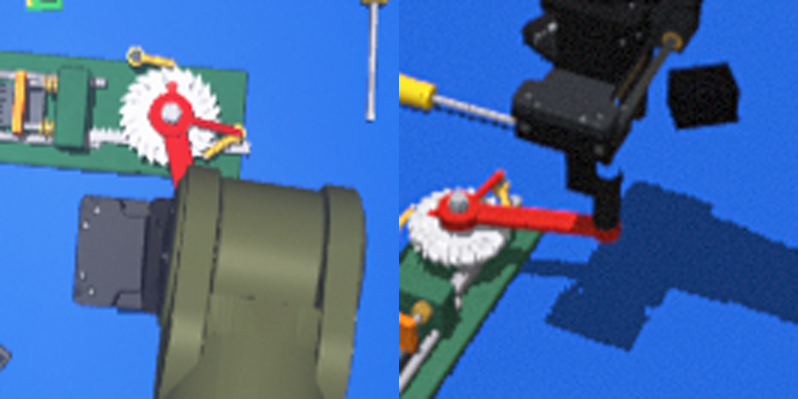

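The handle (crop (605,205), side view) lies below and between the fingers. I descend and close.

>>> drive_tool:
  delta_pos:
    - [0.4,0.04,0]
    - [0.5,0.04,0]
    - [0.5,0.04,0]
    - [0.5,0.04,0]
    - [0.5,0,0]
    - [0.5,0,0]
    - [0.4,0,0]
    - [0.1,0,0]
    - [0,0,0]
    - [0,0,0]
  delta_rot:
    - [0,0,0]
    - [0,0,0]
    - [0,0,0]
    - [0,0,0]
    - [0,0,0]
    - [0,0,0]
    - [0,0,0]
    - [0,0,0]
    - [0,0,0]
    - [0,0,0]

```text
time: 18.25
position: [0.5065, -0.1178, 0.0776]
ee_rot: [-0.019, 0.707, -0.019, -0.707]
ft_force: [-0.1, -0.1, 0.7]
gripper_width: 0.087
```

>>> drive_tool:
  delta_pos:
    - [0,0,0]
    - [0,0,0]
    - [0,0,0]
    - [0,0,0]
    - [0,0,0]
    - [0,0,0]
    - [0,0,0]
    - [0,0,0]
    - [0,0,0]
    - [0,0,0]
  delta_rot:
    - [0,0,0]
    - [0,0,0]
    - [0,0,0]
    - [0,0,0]
    - [0,0,0]
    - [0,0,0]
    - [0,0,0]
    - [0,0,0]
    - [0,0,0]
    - [0,0,0]
  hand: 1
  grip_force: 20

```text
time: 19.08
position: [0.5063, -0.1178, 0.0775]
ee_rot: [0.019, -0.707, 0.019, 0.707]
ft_force: [-0.4, 0.4, 0.3]
gripper_width: 0.0284
```

```bash
cat >> h.py <<'E'
C=np.array([.6244,-.0906]);va=np.radians(-3.2);X=np.array([np.cos(va),np.sin(va)]);Y=np.array([-X[1],X[0]])
def lev():
    o,p,m=st();v=p[:2]-C;f=np.asarray(o["ft_force"])[:2];x,y=v@X,v@Y
    th=np.arctan2(y,-x);tg=np.sin(th)*X+np.cos(th)*Y
    print("t",o["time"],"th",th.round(3),"r",np.hypot(x,y).round(4),"z",p[2].round(4),"Ftan",(f@tg).round(2),"w",o["gripper_width"]);return th,np.hypot(x,y)
def swing(th1,n=10,th0=None):
    a,r=lev();a=a if th0 is None else th0
    t=np.linspace(a,th1,n+1);R0=np.linspace(r,.12,n+1)
    d=np.c_[np.diff(-R0*np.cos(t)),np.diff(R0*np.sin(t))]/.02
    print([[0,float(-b),float(-a)] for a,b in d.round(2)])
E
python3 -c "
from h import *
swing(.57)"
```

```text
t 19.0833 th -0.282 r 0.1212 z 0.0775 Ftan 0.47 w 0.02842417146537321
[[0, -0.5, 0.12], [0, -0.51, 0.07], [0, -0.51, 0.03], [0, -0.51, -0.01], [0, -0.51, -0.06], [0, -0.5, -0.1], [0, -0.49, -0.14], [0, -0.48, -0.18], [0, -0.46, -0.22], [0, -0.44, -0.26]]
```

>>> drive_tool:
  delta_pos:
    - [0,-0.25,0.06]
    - [0,-0.5,0.1]
    - [0,-0.5,0.05]
    - [0,-0.5,0.02]
    - [0,-0.5,-0.03]
    - [0,-0.5,-0.08]
    - [0,-0.5,-0.12]
    - [0,-0.5,-0.16]
    - [0,-0.5,-0.2]
    - [0,-0.3,-0.15]
  delta_rot:
    - [0,0,0]
    - [0,0,0]
    - [0,0,0]
    - [0,0,0]
    - [0,0,0]
    - [0,0,0]
    - [0,0,0]
    - [0,0,0]
    - [0,0,0]
    - [0,0,0]

```text
time: 19.92
position: [0.52, -0.0267, 0.077]
ee_rot: [0.019, -0.706, 0.02, 0.708]
ft_force: [-3.5, -2.5, 0.8]
gripper_width: 0.0225
```

```bash
python3 -c "
from h import *
swing(-.6)
c=camera('top');a=crop(c['image'],245,175,133,133,3);d=camera('side');b=crop(d['image'],240,190,133,133,3)
cv2.imwrite('pics/f.png',np.hstack([a,b])[:,:,::-1])"
```

```text
t 19.9167 th 0.493 r 0.1224 z 0.077 Ftan -3.97 w 0.02246920871898398
[[0, 0.61, 0.27], [0, 0.63, 0.2], [0, 0.65, 0.13], [0, 0.66, 0.06], [0, 0.66, -0.01], [0, 0.66, -0.08], [0, 0.64, -0.15], [0, 0.62, -0.22], [0, 0.59, -0.29], [0, 0.55, -0.35]]
```

View pics/f.png

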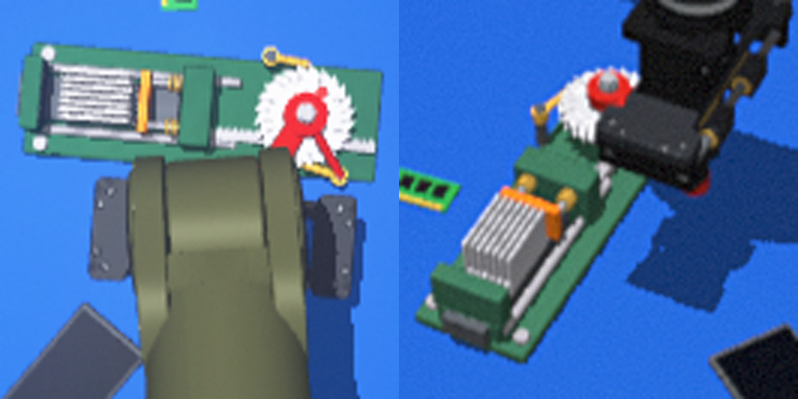

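Jaw moved about 8 mm to crop (145,100), with the sink undisturbed. Swing back.

>>> drive_tool:
  delta_pos:
    - [0,0.4,0.2]
    - [0,0.63,0.22]
    - [0,0.65,0.13]
    - [0,0.66,0.06]
    - [0,0.66,-0.01]
    - [0,0.66,-0.08]
    - [0,0.64,-0.15]
    - [0,0.62,-0.22]
    - [0,0.6,-0.29]
    - [0,0.5,-0.3]
  delta_rot:
    - [0,0,0]
    - [0,0,0]
    - [0,0,0]
    - [0,0,0]
    - [0,0,0]
    - [0,0,0]
    - [0,0,0]
    - [0,0,0]
    - [0,0,0]
    - [0,0,0]

```text
time: 20.85
position: [0.5236, -0.1492, 0.0773]
ee_rot: [0.019, -0.707, 0.019, 0.707]
ft_force: [-1.5, 2.7, -1.6]
gripper_width: 0.0222
```

```bash
cat >> h.py <<'E'
def jaw(im=None):
    c=camera("top");im=c["image"] if im is None else im
    h=cv2.cvtColor(np.ascontiguousarray(im),cv2.COLOR_RGB2HSV);k=cv2.inRange(h,(8,120,150),(20,255,255))
    k[:190]=0;k[222:]=0;k[:,:270]=0;k[:,306:]=0
    v,u=np.nonzero(k);e=[u[v==r].min() for r in np.unique(v)]
    w=p2w(c,[np.mean(u),np.mean(v)],.06)[0,:2]-(C+.12*Y);print("jaw px",len(u),"centroid y mm",(w@Y*1e3).round(2))
E
python3 -c "
from h import *
swing(.58);jaw(cv2.imread('pics/top0.png')[:,:,::-1]);jaw()"
```

```text
t 20.85 th -0.582 r 0.1166 z 0.0773 Ftan 3.09 w 0.02216598378245379
[[0, -0.58, 0.35], [0, -0.62, 0.29], [0, -0.65, 0.21], [0, -0.67, 0.14], [0, -0.68, 0.06], [0, -0.69, -0.02], [0, -0.68, -0.1], [0, -0.67, -0.18], [0, -0.64, -0.26], [0, -0.61, -0.33]]
jaw px 55 centroid y mm 3.39
jaw px 53 centroid y mm 10.14
```

>>> drive_tool:
  delta_pos:
    - [0,-0.4,0.25]
    - [0,-0.62,0.32]
    - [0,-0.65,0.22]
    - [0,-0.67,0.14]
    - [0,-0.68,0.06]
    - [0,-0.69,-0.02]
    - [0,-0.68,-0.1]
    - [0,-0.67,-0.18]
    - [0,-0.64,-0.26]
    - [0,-0.61,-0.33]
  delta_rot:
    - [0,0,0]
    - [0,0,0]
    - [0,0,0]
    - [0,0,0]
    - [0,0,0]
    - [0,0,0]
    - [0,0,0]
    - [0,0,0]
    - [0,0,0]
    - [0,0,0]

```text
time: 21.78
position: [0.5266, -0.0224, 0.0774]
ee_rot: [0.019, -0.706, 0.021, 0.708]
ft_force: [-4.3, -3.6, -1.9]
gripper_width: 0.0223
```

```bash
python3 -c "
from h import *
swing(-.6);jaw()"
```

```text
t 21.7833 th 0.553 r 0.1192 z 0.0774 Ftan -5.39 w 0.02228267143455325
[[0, 0.6, 0.33], [0, 0.64, 0.26], [0, 0.66, 0.18], [0, 0.68, 0.11], [0, 0.69, 0.03], [0, 0.69, -0.05], [0, 0.68, -0.13], [0, 0.66, -0.21], [0, 0.63, -0.28], [0, 0.59, -0.35]]
jaw px 44 centroid y mm 26.54
```

>>> drive_tool:
  delta_pos:
    - [0,0.4,0.22]
    - [0,0.64,0.28]
    - [0,0.66,0.18]
    - [0,0.68,0.11]
    - [0,0.69,0.03]
    - [0,0.69,-0.05]
    - [0,0.68,-0.13]
    - [0,0.66,-0.21]
    - [0,0.63,-0.28]
    - [0,0.6,-0.35]
  delta_rot:
    - [0,0,0]
    - [0,0,0]
    - [0,0,0]
    - [0,0,0]
    - [0,0,0]
    - [0,0,0]
    - [0,0,0]
    - [0,0,0]
    - [0,0,0]
    - [0,0,0]

```text
time: 22.67
position: [0.5253, -0.1495, 0.0777]
ee_rot: [0.019, -0.707, 0.019, 0.707]
ft_force: [-2.3, 4.3, -0.8]
gripper_width: 0.022
```

```bash
python3 -c "
from h import *
swing(.1,8);jaw()"
```

```text
t 22.6667 th -0.592 r 0.1153 z 0.0777 Ftan 4.89 w 0.02203189670599758
[[0, -0.41, 0.29], [0, -0.44, 0.25], [0, -0.46, 0.21], [0, -0.48, 0.17], [0, -0.49, 0.13], [0, -0.51, 0.09], [0, -0.51, 0.04], [0, -0.52, 0.0]]
jaw px 50 centroid y mm 28.02
```

>>> drive_tool:
  delta_pos:
    - [0,-0.3,0.25]
    - [0,-0.44,0.27]
    - [0,-0.46,0.21]
    - [0,-0.48,0.17]
    - [0,-0.49,0.13]
    - [0,-0.5,0.09]
    - [0,-0.5,0.04]
    - [0,-0.5,0]
    - [0,0,0]
    - [0,0,0]
  delta_rot:
    - [0,0,0]
    - [0,0,0]
    - [0,0,0]
    - [0,0,0]
    - [0,0,0]
    - [0,0,0]
    - [0,0,0]
    - [0,0,0]
    - [0,0,0]
    - [0,0,0]

```text
time: 23.55
position: [0.5046, -0.0724, 0.0776]
ee_rot: [0.019, -0.705, 0.018, 0.708]
ft_force: [-6.4, -0.8, 5.1]
gripper_width: 0.022
```

```bash
python3 -c "
from h import *
swing(.45,8);jaw()"
```

```text
t 23.55 th 0.095 r 0.1212 z 0.0776 Ftan -1.77 w 0.02203186800815431
[[0, -0.27, -0.04], [0, -0.26, -0.05], [0, -0.26, -0.06], [0, -0.26, -0.07], [0, -0.25, -0.08], [0, -0.25, -0.1], [0, -0.24, -0.11], [0, -0.24, -0.12]]
jaw px 49 centroid y mm 34.81
```

>>> drive_tool:
  delta_pos:
    - [0,-0.26,-0.06]
    - [0,-0.26,-0.06]
    - [0,-0.26,-0.06]
    - [0,-0.26,-0.07]
    - [0,-0.25,-0.08]
    - [0,-0.25,-0.1]
    - [0,-0.24,-0.11]
    - [0,-0.24,-0.12]
    - [0,0,0]
    - [0,0,0]
  delta_rot:
    - [0,0,0]
    - [0,0,0]
    - [0,0,0]
    - [0,0,0]
    - [0,0,0]
    - [0,0,0]
    - [0,0,0]
    - [0,0,0]
    - [0,0,0]
    - [0,0,0]

```text
time: 24.43
position: [0.5203, -0.0346, 0.0774]
ee_rot: [0.019, -0.706, 0.02, 0.708]
ft_force: [-5.2, -3.1, 2.2]
gripper_width: 0.0219
```

```bash
python3 -c "
from h import *
swing(.55,8);jaw()"
```

```text
t 24.4333 th 0.438 r 0.1182 z 0.0774 Ftan -5.2 w 0.021867099243449768
[[0, -0.08, -0.03], [0, -0.08, -0.03], [0, -0.08, -0.03], [0, -0.08, -0.03], [0, -0.08, -0.03], [0, -0.08, -0.03], [0, -0.08, -0.03], [0, -0.08, -0.03]]
jaw px 48 centroid y mm 34.72
```

>>> drive_tool:
  delta_pos:
    - [0,-0.12,-0.06]
    - [0,-0.12,-0.06]
    - [0,-0.12,-0.06]
    - [0,-0.12,-0.07]
    - [0,-0.12,-0.07]
    - [0,-0.12,-0.08]
    - [0,0,0]
    - [0,0,0]
    - [0,0,0]
    - [0,0,0]
  delta_rot:
    - [0,0,0]
    - [0,0,0]
    - [0,0,0]
    - [0,0,0]
    - [0,0,0]
    - [0,0,0]
    - [0,0,0]
    - [0,0,0]
    - [0,0,0]
    - [0,0,0]

```text
time: 25.32
position: [0.5288, -0.0216, 0.0773]
ee_rot: [0.019, -0.705, 0.02, 0.708]
ft_force: [-6.2, -5.4, 2.9]
gripper_width: 0.0221
```

```bash
python3 -c "
from h import *
swing(-.6)"
```

```text
t 25.3167 th 0.569 r 0.1179 z 0.0773 Ftan -8.0 w 0.022081698356075104
[[0, 0.6, 0.35], [0, 0.63, 0.27], [0, 0.66, 0.2], [0, 0.68, 0.12], [0, 0.69, 0.04], [0, 0.69, -0.04], [0, 0.69, -0.12], [0, 0.67, -0.2], [0, 0.64, -0.28], [0, 0.61, -0.35]]
```

>>> drive_tool:
  delta_pos:
    - [0,0.3,0.25]
    - [0,0.5,0.3]
    - [0,0.5,0.2]
    - [0,0.5,0.15]
    - [0,0.5,0.1]
    - [0,0.5,0.05]
    - [0,0.5,0]
    - [0,0.5,-0.05]
    - [0,0.5,-0.1]
    - [0,0.5,-0.15]
  delta_rot:
    - [0,0,0]
    - [0,0,0]
    - [0,0,0]
    - [0,0,0]
    - [0,0,0]
    - [0,0,0]
    - [0,0,0]
    - [0,0,0]
    - [0,0,0]
    - [0,0,0]

```text
time: 26.15
position: [0.5087, -0.1152, 0.0774]
ee_rot: [0.019, -0.706, 0.018, 0.708]
ft_force: [-2.7, 3.9, -0.0]
gripper_width: 0.0223
```

```bash
python3 -c "
from h import *
swing(-.05,8);jaw()
c=camera('top');a=crop(c['image'],250,185,100,50,8)
cv2.imwrite('pics/g.png',a[:,:,::-1])"
```

```text
t 26.15 th -0.265 r 0.1183 z 0.0774 Ftan 4.35 w 0.02230885292721181
[[0, -0.15, 0.05], [0, -0.15, 0.05], [0, -0.15, 0.04], [0, -0.16, 0.04], [0, -0.16, 0.03], [0, -0.16, 0.03], [0, -0.16, 0.03], [0, -0.16, 0.02]]
jaw px 53 centroid y mm 35.51
```

View pics/g.png

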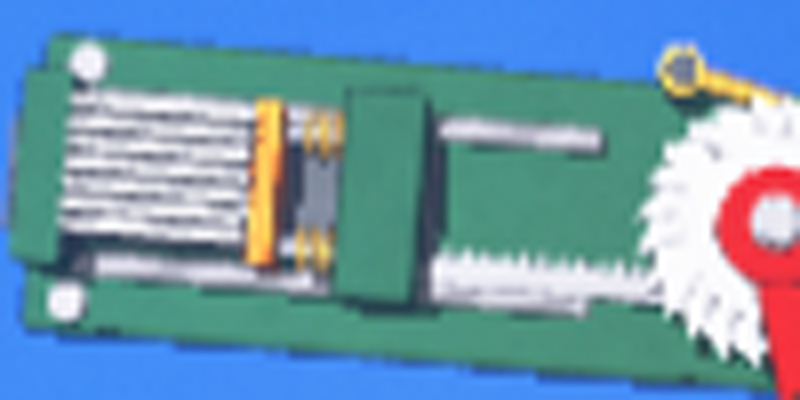

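Crop g: the sink rests against the stop. The gap from the jaw's back (281) to the carriage (341) is about 18 mm against 26 mm free, so roughly 30–38 N. I push one more notch slowly, watching the force.

>>> drive_tool:
  delta_pos:
    - [0,-0.15,0.04]
    - [0,-0.2,0.05]
    - [0,-0.2,0.05]
    - [0,-0.2,0.04]
    - [0,-0.2,0.03]
    - [0,-0.2,0.03]
    - [0,-0.2,0.02]
    - [0,-0.2,0.01]
    - [0,0,0]
    - [0,0,0]
  delta_rot:
    - [0,0,0]
    - [0,0,0]
    - [0,0,0]
    - [0,0,0]
    - [0,0,0]
    - [0,0,0]
    - [0,0,0]
    - [0,0,0]
    - [0,0,0]
    - [0,0,0]

```text
time: 27.08
position: [0.5055, -0.0851, 0.0773]
ee_rot: [0.019, -0.706, 0.02, 0.707]
ft_force: [-4.7, -4.3, 0.3]
gripper_width: 0.0226
```

```bash
python3 -c "
from h import *
swing(.13,8)"
```

```text
t 27.0833 th -0.01 r 0.119 z 0.0773 Ftan -4.47 w 0.022570177713304763
[[0, -0.1, 0.01], [0, -0.1, 0.0], [0, -0.1, 0.0], [0, -0.1, 0.0], [0, -0.1, -0.0], [0, -0.1, -0.0], [0, -0.1, -0.0], [0, -0.1, -0.01]]
```

>>> drive_tool:
  delta_pos:
    - [0,-0.1,0]
    - [0,-0.1,0]
    - [0,-0.1,0]
    - [0,-0.1,0]
    - [0,-0.1,0]
    - [0,-0.1,0]
    - [0,-0.1,0]
    - [0,0,0]
    - [0,0,0]
    - [0,0,0]
  delta_rot:
    - [0,0,0]
    - [0,0,0]
    - [0,0,0]
    - [0,0,0]
    - [0,0,0]
    - [0,0,0]
    - [0,0,0]
    - [0,0,0]
    - [0,0,0]
    - [0,0,0]

```text
time: 27.92
position: [0.5058, -0.0727, 0.0773]
ee_rot: [0.019, -0.706, 0.021, 0.708]
ft_force: [-5.6, -8.2, 0.9]
gripper_width: 0.0226
```

```bash
python3 -c "
from h import *
swing(.13,8)
c=camera('top');a=crop(c['image'],250,185,100,50,8)
cv2.imwrite('pics/i.png',a[:,:,::-1])"
```

```text
t 27.9167 th 0.094 r 0.12 z 0.0773 Ftan -8.95 w 0.022640824589825463
[[0, -0.03, -0.0], [0, -0.03, -0.0], [0, -0.03, -0.0], [0, -0.03, -0.0], [0, -0.03, -0.0], [0, -0.03, -0.0], [0, -0.03, -0.0], [0, -0.03, -0.0]]
```

```bash
python3 -c "
from h import *
A=cv2.imread('pics/g.png');B=cv2.imread('pics/i.png')
def sh(x0,x1,y0,y1):
    T=A[y0:y1,x0:x1];S=B[y0-6:y1+6,x0-40:x1+40];r=cv2.matchTemplate(S,T,cv2.TM_CCOEFF_NORMED);_,v,_,l=cv2.minMaxLoc(r);return l[0]-40,l[1]-6,round(v,3)
print('carriage',sh(320,445,90,230),'jaw',sh(235,292,95,270),'rod end',sh(560,620,110,165),'rack end',sh(560,600,285,330),'screw',sh(60,115,30,90))
print(camera('top')['fx']/(1.215-.06)*8/1e3,'px/mm'); print(observe()['time'])"
```

```text
carriage (-6, -1, 0.889) jaw (0, 0, 0.995) rod end (0, 0, 1.0) rack end (0, 0, 1.0) screw (0, 0, 1.0)
3.284463858457424 px/mm
28.0167
```

```bash
python3 -c "
from h import *
A=crop(cv2.imread('pics/top0.png'),250,185,100,50,8);B=cv2.imread('pics/g.png')
def prof(I,y0,y1,k):
    # rectify along vise: rows sheared by the vise tilt
    return I[y0:y1].astype(float)
def sh(x0,x1,y0,y1,lo,hi):
    T=A[y0:y1,x0:x1];S=B[y0-25:y1+15,x0+lo:x1+hi];r=cv2.matchTemplate(S,T,cv2.TM_CCOEFF_NORMED);_,v,_,l=cv2.minMaxLoc(r);return l[0]+lo,l[1]-25,round(v,3)
print('carriage',sh(465,570,120,295,-200,0),'jaw',sh(350,392,110,270,-150,0))
cv2.imwrite('pics/j.png',np.vstack([A,B])[::1])"
```

```text
carriage (-129, -10, 0.942) jaw (-104, -10, 0.914)
```

View pics/j.png

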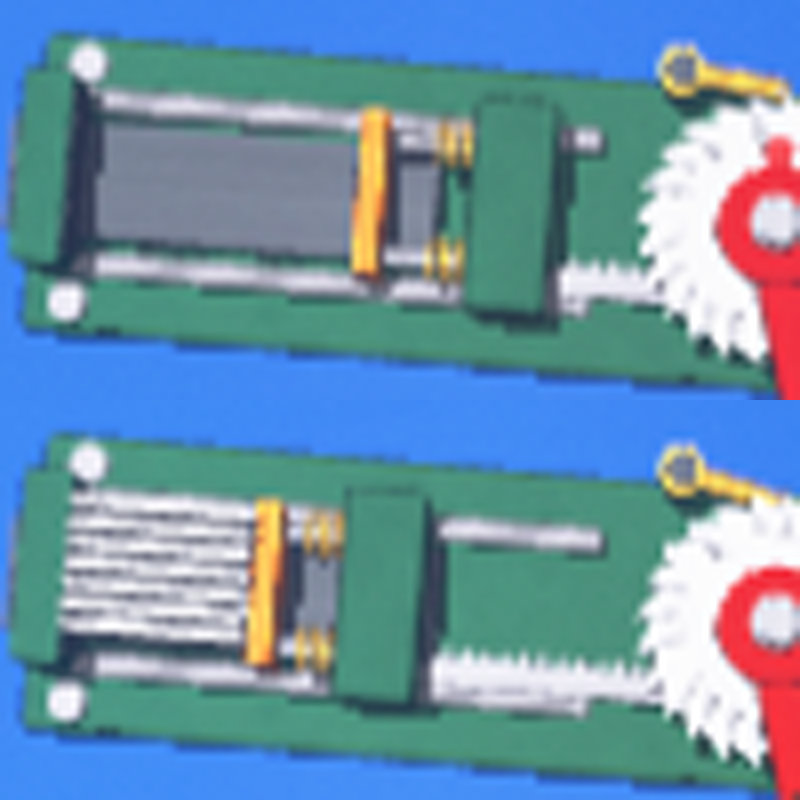

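Carriage moved about 40 mm (10 notches) and the jaw about 31.7 mm, so the squeeze at the pawl is about 33 N. One more notch gives about 49 N. I push to an angle of about 0.30 (the notch falls near 0.23).

>>> drive_tool:
  delta_pos:
    - [0,-0.15,0]
    - [0,-0.2,-0.01]
    - [0,-0.2,-0.03]
    - [0,-0.2,-0.05]
    - [0,-0.2,-0.05]
    - [0,-0.2,-0.06]
    - [0,-0.1,-0.03]
    - [0,0,0]
    - [0,0,0]
    - [0,0,0]
  delta_rot:
    - [0,0,0]
    - [0,0,0]
    - [0,0,0]
    - [0,0,0]
    - [0,0,0]
    - [0,0,0]
    - [0,0,0]
    - [0,0,0]
    - [0,0,0]
    - [0,0,0]

```text
time: 28.85
position: [0.5111, -0.0478, 0.0771]
ee_rot: [0.019, -0.705, 0.021, 0.708]
ft_force: [-7.7, -7.0, 2.7]
gripper_width: 0.0225
```

```bash
cat > k.py <<'E'
from h import *
swing(.05,6)
A=crop(cv2.imread('pics/top0.png'),250,185,100,50,8);B=crop(camera('top')['image'],250,185,100,50,8)[:,:,::-1].copy()
def sh(x0,x1,y0,y1,lo,hi):
    T=A[y0:y1,x0:x1];S=B[y0-25:y1+15,x0+lo:x1+hi];r=cv2.matchTemplate(S,T,cv2.TM_CCOEFF_NORMED);_,v,_,l=cv2.minMaxLoc(r);return l[0]+lo,l[1]-25,round(v,3)
print('carriage',sh(465,570,120,295,-200,0),'jaw',sh(350,392,110,270,-150,0))
E
python3 k.py
```

```text
t 28.85 th 0.305 r 0.1211 z 0.0771 Ftan -9.25 w 0.022458905182514078
[[0, 0.25, 0.06], [0, 0.25, 0.05], [0, 0.25, 0.04], [0, 0.25, 0.03], [0, 0.26, 0.02], [0, 0.26, 0.01]]
carriage (-146, -12, 0.843) jaw (-105, -11, 0.86)
```

>>> drive_tool:
  delta_pos:
    - [0,0.2,0.06]
    - [0,0.25,0.05]
    - [0,0.25,0.04]
    - [0,0.2,0.03]
    - [0,0,0]
    - [0,0,0]
    - [0,0,0]
    - [0,0,0]
    - [0,0,0]
    - [0,0,0]
  delta_rot:
    - [0,0,0]
    - [0,0,0]
    - [0,0,0]
    - [0,0,0]
    - [0,0,0]
    - [0,0,0]
    - [0,0,0]
    - [0,0,0]
    - [0,0,0]
    - [0,0,0]

```text
time: 29.73
position: [0.5073, -0.0603, 0.0771]
ee_rot: [0.019, -0.706, 0.017, 0.708]
ft_force: [-6.8, 3.0, 2.0]
gripper_width: 0.0227
```

```bash
python3 k.py
```

```text
t 29.7333 th 0.198 r 0.121 z 0.0771 Ftan 1.15 w 0.022682763003312723
[[0, 0.15, 0.02], [0, 0.15, 0.02], [0, 0.15, 0.01], [0, 0.15, 0.01], [0, 0.15, 0.0], [0, 0.15, 0.0]]
carriage (-144, -12, 0.886) jaw (-105, -10, 0.891)
```

Carriage rests at 43.9 mm (11 notches) with compression about 11.9 mm, so about 48 N. I let go and rise.

>>> drive_tool:
  delta_pos:
    - [0,0,0]
    - [0,0,0]
    - [0,0,0]
    - [0,0,0]
    - [0,0,0]
    - [0,0,0]
    - [-0.2,0,0]
    - [-0.5,0,0]
    - [-0.8,0,0]
    - [-0.8,0,0]
  delta_rot:
    - [0,0,0]
    - [0,0,0]
    - [0,0,0]
    - [0,0,0]
    - [0,0,0]
    - [0,0,0]
    - [0,0,0]
    - [0,0,0]
    - [0,0,0]
    - [0,0,0]
  hand: 0

```text
time: 30.62
position: [0.5087, -0.0634, 0.1245]
ee_rot: [0.019, -0.707, 0.019, 0.707]
ft_force: [0.1, 0.6, 0.0]
gripper_width: 0.0811
```

>>> drive_tool:
  delta_pos:
    - [-0.8,0,0]
    - [-0.8,0,0]
    - [-0.8,0,0]
    - [-0.8,0,0]
    - [-0.5,0,0]
    - [0,0,0]
    - [0,0,0]
    - [0,0,0]
    - [0,0,0]
    - [0,0,0]
  delta_rot:
    - [0,0,0]
    - [0,0,0]
    - [0,0,0]
    - [0,0,0]
    - [0,0,0]
    - [0,0,0]
    - [0,0,0]
    - [0,0,0]
    - [0,0,0]
    - [0,0,0]

```text
time: 31.45
position: [0.5082, -0.0634, 0.1965]
ee_rot: [0.019, -0.706, 0.019, 0.707]
ft_force: [0.2, -0.3, 1.1]
gripper_width: 0.0872
```

```bash
python3 k.py; python3 -c "
from h import *
c=camera('top');a=crop(c['image'],245,170,133,133,3);d=camera('side');b=crop(d['image'],240,150,133,133,3)
cv2.imwrite('pics/z.png',np.hstack([a,b])[:,:,::-1])"
```

```text
t 31.45 th 0.174 r 0.1193 z 0.1965 Ftan -0.2 w 0.08721196652304458
[[0, 0.12, 0.03], [0, 0.12, 0.02], [0, 0.12, 0.02], [0, 0.12, 0.02], [0, 0.12, 0.02], [0, 0.12, 0.01]]
carriage (-144, -12, 0.887) jaw (-105, -10, 0.891)
```

View pics/z.png

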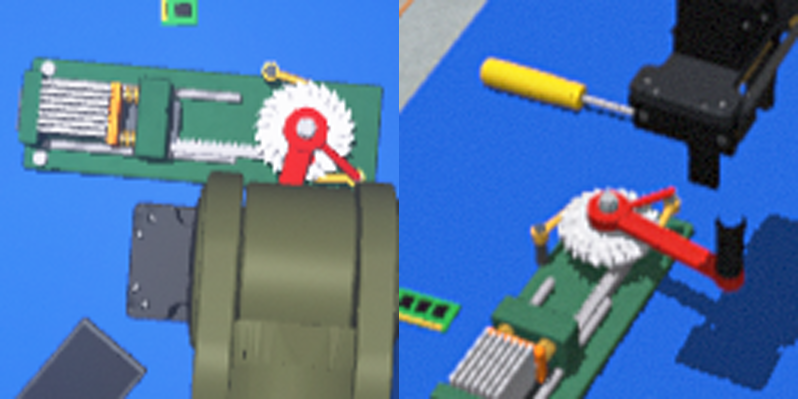

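The gripper is clear of the handle (730,245), the sink is clamped at (75,108) between jaw and stop, and the carriage holds. I hand the job in.

```bash
python3 -c "
from plant import *
print(sign_off())"
```

```text
the job is handed in; nothing more can be done
None
```

The silver heat sink is clamped in the vise at an estimated 48 N, and I handed the job in at about 31.5 s of the 72 s allowed. No verdict was reported.

**What I did:** I set the sink upright on the bed and let go of it. I then worked the lever by its handle for 11 notches and let go of the handle.

**Last checks:**
- **Squeeze:** top-view image matching put the carriage about 43.9 mm and the jaw about 32.0 mm from their starts. That is about 11.9 mm of spring compression, or 48 N. Both readings stayed the same after I released the handle.
- **Sink:** it stands upright against the stop and looks centred. I placed it within 1 mm of the aim point by the tool position, but did not measure it again after clamping.
- **Gripper:** it is about 7 cm above the handle with a wrist reading of about 1 N, so it touches nothing.
- **Other things:** I touched nothing else. The black heat sink was out of the last view, so I did not re-measure it or the bystanders.

**Disagreement:** the wrist force while pushing the lever was 8 to 9 N, which would imply about 55 to 65 N of squeeze. I took the excess for friction and grasp bias and relied on the image measurement. Both values lie within 30 to 70 N.

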